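# Close the extraction gate that was left open

## Robot

A 6-joint arm with a two-finger parallel gripper is mounted at the origin on a cart in front of the work surface, level with it; the furniture and walls round the work are solid. World frame = base frame: x ahead of the robot, y to its left, z up, the work surface at z = 0. Lengths are in m, angles in rad, forces in N, time in s.
With the tool pointing down it reaches from about 0.35 to 0.775 m from the base axis. Payload 7.3 kg.
Tool frame: the origin (TCP) lies on the centre line of the jaws, within the pads' length; the fingertips stand 11 mm ahead of it and the grasp point (between the pads) lies 8 mm behind it; y points along the fingers, z is the direction in which the jaws open and shut, and the axes are right-handed (so a half turn about y gives the same grasp; the last joint's range is limited). The gripper opens to 92 mm and grips with 3 to 60 N. Pads are 19 mm wide; open, the fingers measure 130 mm over their backs; the gripper's body (75 mm by 190 mm) begins 47 mm behind the grasp point.
Start: joints at [-1.367, 0.342, 1.524, -0, 1.275, -0.146], TCP at [0.18, -0.493, 0.238] pointing down, gripper open.
Joint ranges: [-2.53, 2.53], [-0.77, 2.02], [0.04, 2.7], [-1, 4.14], [0.28, 2.66], [-3.11, 3.11]. Speed limits (rad/s): [2.57, 2.57, 3.14, 3.14, 3.14, 3.14].

## Interface

Orientations are given as [roll, pitch, yaw] about the fixed x, y, z axes, in that order (R = Rz(yaw) Ry(pitch) Rx(roll)).
In Python, from cell import robot, cams gives the robot as it stands.
- The arm moves only by the tool apply_moves, never from a script. Its argument "plan" is a list of rows, each a list of 7 numbers: the shift along the tool's x, y, z in m, then the turn, a rotation vector about the tool's x, y, z in degrees, then the gripper command: -1 is fully open, 1 is shut, values between are in proportion. A call has exactly 5 rows; each row is the pose to reach, as a shift and turn from the pose commanded when the call began, along the tool's axes at that moment; what a row does not reach only later rows make up. A row lasts 1/8 s, in which the tool goes at most 62.5 mm and 10.7 degrees, less where a joint would pass 70% of its speed; a pose out of reach is approached as far as the arm can. A call with a gripper value outside its range is refused whole. The fingers move at their own pace and stop on an object; "squeeze" is the grip in N (left out, the last holds). Time passes only in rows, so rows that repeat a pose let the fingers close, or fill a call up. It gives the time, the measured TCP pose, the force and the opening at its end, in the units of the state.
- robot.observe(): the state, without advancing time (a new reading comes with each control period).
- cams.read_camera(name): name is "side" or "top" or "wrist"; returns the picture (384x512x3 uint8, blue, green, red); there is no depth.
- cams.calibration(name): a dict with "fx", "fy", "cx", "cy" (pixels), "extrinsics" (4x4, takes a point from world to camera coordinates); the wrist camera has in their place "T_tool_cam" (4x4, takes a point from camera to tool coordinates, whose origin is the TCP and whose axes are the tool frame's). Camera axes: x right, y up, looking along -z (the intrinsics and any distortion apply to the point x, -y, -z); pixel columns grow to the right and rows downward; lengths in m; the calibration is good to about 2 mm. The wrist camera is an equidistant fisheye: a pixel r from the principal point sees the ray r / f radians off the axis. A picture is of the moment at which its call begins: read the wrist's pose just before it. calibration takes no time and is no camera call.
- robot.hand_in(): hands the job in, once; it reports no verdict.
The state is a dict: "time": time; "qpos": joint angles; "qvel": joint speeds; "joint_efforts": joint torques, N m; "tool_pos": TCP position; "tool_rot": TCP orientation; "contact_force": force on the tool from outside, world axes, zero at the start; "torque": the same for the moment, N m; "opening": finger opening in m.
Only numpy, scipy, OpenCV 4.12 (cv2) and the standard library are available. Lean on these libraries where they do the work, as an engineer would, in place of code of your own. Each camera call takes 0.05 s, during which the arm holds its last target. There are 200 camera calls.

## Task

The station on the bench has four identical push-push keys, one for each machine's dust extraction gate, and one of them has been left latched in, so its gate stands open and the suction leaks away. Tap the keys lightly with the fingertips, one at a time from left to right, all four, to feel which one sits lower and does not give, without releasing it yet and without pushing any of the others in; then press the latched key fully home and let it go so that it springs out and all four keys are out. Leave everything else on the bench where it is.

Things in the scene. Friction and masses are not known exactly. Their poses are not given: they have to be found in the camera images.
- station: flat grey box with a black top panel, 240 x 100 mm, 46 mm high, fixed to the worktop. Its long side runs across the robot's view; four identical square white keys stand in a row on top, 50 mm from centre to centre; flat white labels lie in front of them, a thin aerial along its back edge, 28 mm up. Origin: centre of its underside; x points to its back, y along the row to its left end, z up
- switch_a: one of the four switch cells in the station, with its key; which cell sits where in the row changes from run to run. Origin: at worktop level, right below the centre of its key; axes parallel to the station's. The white keycap is 28 x 28 mm; its flat top stands 57 mm above the worktop when out, 52.6 mm when latched in, 48 mm when pressed home
- switch_b: one of the four switch cells in the station, with its key; which cell sits where in the row changes from run to run. Origin: at worktop level, right below the centre of its key; axes parallel to the station's. Keycap as on switch_a
- switch_c: one of the four switch cells in the station, with its key; which cell sits where in the row changes from run to run. Origin: at worktop level, right below the centre of its key; axes parallel to the station's. Keycap as on switch_a
- switch_d: one of the four switch cells in the station, with its key; which cell sits where in the row changes from run to run. Origin: at worktop level, right below the centre of its key; axes parallel to the station's. Keycap as on switch_a
- key_a (a joint): travel of the key of switch_a straight down, in m: 0 out, 0.0044 latched in, 0.009 home. An out key yields from 3 N on, 1.4 mm per further N, and latches only if pushed over 7 mm. A latched key does not yield below 6 N; pressed home to its hard stop (10 to 15 N, up to 20 N if pressed fast) and let go it springs out; pushed in less than 7.5 mm it stays latched
- key_b (a joint): travel of the key of switch_b straight down, in m: 0 out, 0.0044 latched in, 0.009 home. Behaves as key_a
- key_c (a joint): travel of the key of switch_c straight down, in m: 0 out, 0.0044 latched in, 0.009 home. Behaves as key_a
- key_d (a joint): travel of the key of switch_d straight down, in m: 0 out, 0.0044 latched in, 0.009 home. Behaves as key_a
- slot1 (a point): the point on the station's top panel (46 mm above the worktop) at the centre of the leftmost key
- slot2 (a point): the point on the station's top panel (46 mm above the worktop) at the centre of the second from the left key
- slot3 (a point): the point on the station's top panel (46 mm above the worktop) at the centre of the third from the left key
- slot4 (a point): the point on the station's top panel (46 mm above the worktop) at the centre of the rightmost key
- wax_tin: round tin of wax with a red lid, 70 mm across, 29 mm high, loose; origin: centre of its underside; a bystander
- chuck_key: T-shaped steel chuck key lying down, 88 x 55 mm, 19 mm high, loose; origin: centre of its underside; a bystander
- goblet: turned dark wooden goblet, 61 mm across, 118 mm high, standing loose; origin: centre of its foot; a bystander
- finial: turned wooden finial, 48 mm across, 119 mm high, standing loose; origin: centre of its foot; a bystander
- mug: white patterned mug with a handle, about 92 mm across, 95 mm high, loose; origin: centre of its underside; a bystander
- sanding_block: cork sanding block, 110 x 65 mm, 34 mm high, loose; origin: centre of its underside; a bystander
- marking_gauge: beech marking gauge lying down, 200 x 62 mm, 68 mm high, loose; origin: centre of its underside; a bystander
- spring_caliper: steel spring calipers lying down, 148 x 79 mm, 15 mm high, loose; origin: centre of its underside; a bystander

How it is judged:
By the outcome, as a careful person would: the job done as asked, in the order asked, and still so for the second after the job is handed in, with the robot touching nothing.
It also fails if it takes over 51 s, if anything falls off the work surface, if the arm or the gripper's body presses on something with over 40 N, if the wrist force passes 120 N, or if a joint passes its speed limit or range.

## Working session

There is one attempt and no reset: what is moved stays moved. The work goes in short steps, Python scripts to look and compute and a tool call to move; the robot and the scene stay as the last step left them, time stands still between calls to the robot, and variables do not carry over. Pictures are saved under pics/ and viewed, about 8 in all and at most 12, crops included, and the job is handed in when it is done.

Besides the shell and the picture viewer there is one more tool, called after "Emit:" as name([rows], argument=value, ...), one row to a line, values as JSON. apply_moves: Moves the arm, as the interface text tells. Its arguments: {"type":"object","properties":{"plan":{"type":"array","items":{"type":"array","items":{"type":"number"}}},"squeeze":{"type":"number"}},"required":["plan"]}

```bash
mkdir -p pics; ls; python3 - <<'E'
from cell import robot, cams
import cv2,numpy as np
s=robot.observe();print({k:np.round(v,4).tolist() for k,v in s.items()})
for n in("top","side"):
    c=cams.calibration(n);print(n,c)
    im=cams.read_camera(n);cv2.imwrite(f"pics/{n}0.png",im)
print(cams.calibration("wrist"))
a=cv2.imread("pics/top0.png");b=cv2.imread("pics/side0.png")
E
```

```text
pics
{'time': 0.0, 'qpos': [-1.367, 0.3427, 1.525, -0.0, 1.2754, -0.146], 'qvel': [-0.0002, 0.0002, 0.0012, -0.0005, 0.0003, 0.001], 'joint_efforts': [-0.0042, -43.1251, -24.4223, 0.0714, 0.056, -0.0001], 'tool_pos': [0.1799, -0.4928, 0.237], 'tool_rot': [-1.5724, 0.0002, -2.7918], 'contact_force': [-0.8214, 0.017, -0.318], 'torque': [0.0338, 0.0038, 0.0428], 'opening': 0.0917}
top {'fx': 492.416814789806, 'fy': 492.416814789806, 'cx': 259.17539268370604, 'cy': 187.7694421325852, 'extrinsics': array([[-0.01624578, -0.99985711, -0.00467344, -0.0280845 ],
       [ 0.98390573, -0.0168181 ,  0.17789512, -0.50778425],
       [-0.1779483 , -0.00170818,  0.98403835, -1.55292082],
       [ 0.        ,  0.        ,  0.        ,  1.        ]])}
side {'fx': 378.2375568200436, 'fy': 378.2375568200436, 'cx': 249.1844200211463, 'cy': 189.1587900789672, 'extrinsics': array([[-0.93326622, -0.3589852 , -0.01199156,  0.46920752],
       [ 0.16978567, -0.47032578,  0.86600606, -0.15494092],
       [-0.31652329,  0.8061782 ,  0.4998897 , -0.92998596],
       [ 0.        ,  0.        ,  0.        ,  1.        ]])}
{'fx': 297.3186396354542, 'fy': 297.3186396354542, 'cx': 257.2157044301479, 'cy': 194.16344725653005, 'T_tool_cam': array([[ 4.28299889e-04, -9.57074374e-01, -2.89842127e-01,
        -7.89380179e-02],
       [ 9.14703727e-04,  2.89842407e-01, -9.57073948e-01,
        -1.46576362e-01],
       [ 9.99999490e-01,  1.44794992e-04,  9.99578968e-04,
        -4.66467710e-04],
       [ 0.00000000e+00,  0.00000000e+00,  0.00000000e+00,
         1.00000000e+00]])}
```

View pics/top0.png

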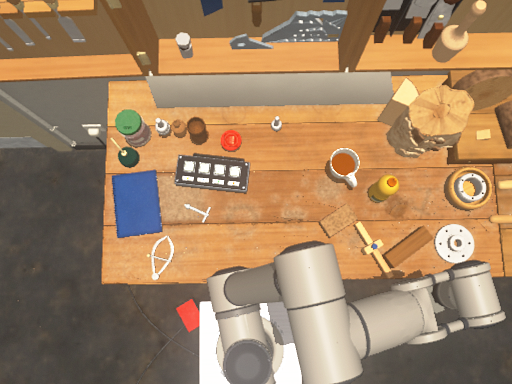

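View pics/side0.png

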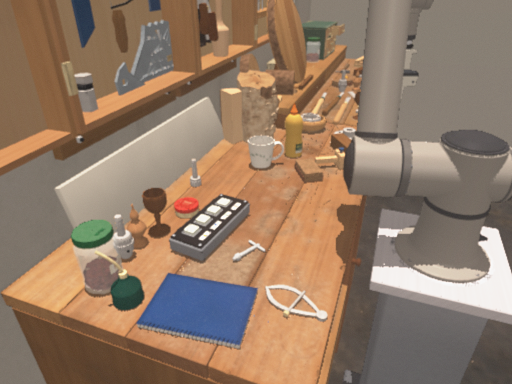

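The top view shows the station at about (212,173), with keys near (189,167) to (234,173) and labels below them. The goblet (197,127) and tin (231,140) are behind it, and the chuck key (198,211) is in front.

```bash
cat > h.py <<'E'
import cv2,numpy as np
from cell import robot,cams
from scipy.spatial.transform import Rotation as R
def ray(n,uv,z,pose=None):
    c=cams.calibration(n);x=(uv[0]-c['cx'])/c['fx'];y=(uv[1]-c['cy'])/c['fy']
    if n=='wrist':
        r=np.hypot(x,y);k=np.sin(r)/r if r>1e-9 else 1
        d=np.array([x*k,-y*k,-np.cos(r)]);T=c['T_tool_cam'];p,rot=pose
        Rw=R.from_euler('xyz',rot).as_matrix()
        o=Rw@T[:3,3]+p;d=Rw@T[:3,:3]@d
    else:
        E=c['extrinsics'];d=E[:3,:3].T@np.array([x,-y,-1]);o=-E[:3,:3].T@E[:3,3]
    return o+d*(z-o[2])/d[2]
def blobs(im,box,thr=190,amin=15):
    x0,y0,x1,y1=box;g=im[y0:y1,x0:x1].min(2)
    n,l,st,ce=cv2.connectedComponentsWithStats((g>thr).astype(np.uint8),connectivity=4)
    return [(st[i,4],st[i,2:4].tolist(),ce[i]+[x0,y0]) for i in range(1,n) if st[i,4]>=amin]
E
python3 - <<'E'
from h import *
im=cv2.imread('pics/top0.png')
for a,s,c in blobs(im,(174,152,252,194),165,12): print(a,s,c.round(1),ray('top',c,.057).round(4), ray('top',c,.046).round(4))
g=im[152:194,174:252];cv2.imwrite('pics/c1.png',cv2.resize(g,None,fx=9,fy=9,interpolation=cv2.INTER_CUBIC))
s=robot.observe();print(R.from_euler('xyz',s['tool_rot']).as_matrix().round(3))
E
```

```text
95 [10, 11] [188.5 165.8] [0.5816 0.1919 0.057 ] [0.5841 0.1935 0.046 ]
103 [12, 12] [204.1 167.4] [0.5756 0.1412 0.057 ] [0.5781 0.1424 0.046 ]
97 [12, 11] [219. 169.] [0.5694 0.0927 0.057 ] [0.5719 0.0936 0.046 ]
96 [11, 11] [234.6 171.1] [0.5615 0.0421 0.057 ] [0.5639 0.0427 0.046 ]
49 [12, 5] [187.3 177.9] [0.5415 0.1953 0.057 ] [0.5438 0.197  0.046 ]
50 [12, 6] [202.6 179.5] [0.5354 0.1458 0.057 ] [0.5376 0.1471 0.046 ]
49 [12, 6] [217.9 181.3] [0.5287 0.0964 0.057 ] [0.5308 0.0974 0.046 ]
45 [12, 5] [233.2 183. ] [0.5224 0.0471 0.057 ] [0.5245 0.0477 0.046 ]
[[-0.939 -0.     0.343]
 [-0.343  0.001 -0.939]
 [-0.    -1.    -0.001]]
```

View pics/c1.png

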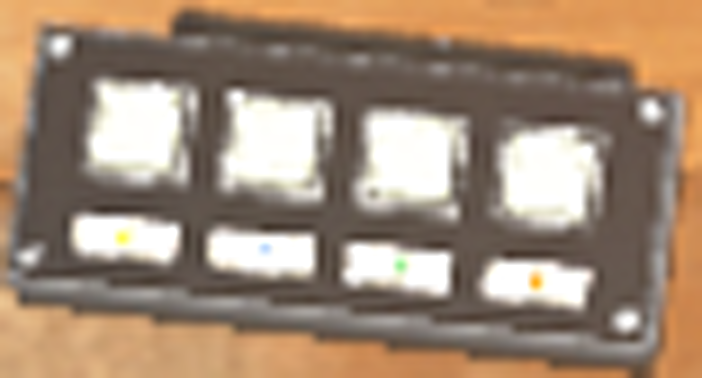

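The crop shows four keys with labels in front (yellow, blue, green, orange); their spacing comes out at 50.4 mm, which fits. Next I check goblet and finial clearance against the gripper's body, then set out.

```bash
python3 - <<'E'
from h import *
ex=np.array([.991,-.133]);ey=np.array([.133,.991]);c=np.array([.572,.117])
for n,uv,z in [('goblet rim',(197,125),.118),('goblet low',(197,139),.0),('finial top',(180,125),.119),('wire bottle',(162,124),.12),('tin',(231,140),.029),('chuck',(198,211),.019)]:
    p=ray('top',uv,z);d=p[:2]-c;print(n,p.round(3),'station xy',(d@ex).round(3),(d@ey).round(3))
s=robot.observe();M=R.from_euler('xyz',s['tool_rot']).as_matrix()
yaw=np.radians(-7.6);x=np.array([np.cos(yaw),np.sin(yaw),0]);y=np.array([0,0,-1.]);T=np.c_[x,y,np.cross(x,y)]
print(np.degrees(R.from_matrix(M.T@T).as_rotvec()).round(2))
t=np.array([.572,.117,.2])
print('shift',M.T@(t-s['tool_pos']))
E
```

```text
goblet rim [0.7   0.157 0.118] station xy 0.121 0.057
goblet low [0.688 0.172 0.   ] station xy 0.107 0.07
finial top [0.7   0.211 0.119] station xy 0.115 0.11
wire bottle [0.704 0.268 0.12 ] station xy 0.111 0.167
tin [0.674 0.055 0.029] station xy 0.109 -0.048
chuck [0.438 0.165 0.019] station xy -0.139 0.03
[ 1.0000e-02 -1.5236e+02 -1.1000e-01]
shift [-0.57739212  0.03781915 -0.43848032]
```

Emit:
apply_moves([
  [-0.0385,0,-0.0292,0,-10.16,0,1],
  [-0.077,0,-0.0584,0,-20.32,0,1],
  [-0.1155,0,-0.0876,0,-30.48,0,1],
  [-0.154,0,-0.1168,0,-40.64,0,1],
  [-0.1925,0,-0.146,0,-50.8,0,1],
], squeeze=20)

```text
time: 0.72
tool_pos: [0.3113, -0.2886, 0.2375]
tool_rot: [-1.571, 0.0, -1.9]
contact_force: [0.9, -0.6, 1.3]
opening: 0.0463
```

Emit:
apply_moves([
  [-0.047,0,0.0114,0,-10.16,0,1],
  [-0.094,0,0.0228,0,-20.32,0,1],
  [-0.141,0,0.0342,0,-30.48,0,1],
  [-0.188,0,0.0456,0,-40.64,0,1],
  [-0.235,0,0.057,0,-50.8,0,1],
])

```text
time: 1.35
tool_pos: [0.4423, -0.0853, 0.2376]
tool_rot: [-1.571, 0.0, -1.013]
contact_force: [0.7, -0.8, -0.7]
opening: 0.0008
```

Emit:
apply_moves([
  [-0.0209,0.005,0.0436,0,-10.16,0,1],
  [-0.0418,0.01,0.0872,0,-20.32,0,1],
  [-0.0627,0.015,0.1308,0,-30.48,0,1],
  [-0.0836,0.02,0.1744,0,-40.64,0,1],
  [-0.1045,0.03,0.218,0,-50.8,0,1],
])

```text
time: 1.98
tool_pos: [0.5732, 0.118, 0.2074]
tool_rot: [-1.571, -0.0, -0.126]
contact_force: [0.4, -0.7, 0.3]
opening: 0.0005
```

```bash
python3 - <<'E'
from h import *
s=robot.observe();im=cams.read_camera('wrist');cv2.imwrite('pics/w1.png',im)
print(s['tool_pos'],s['tool_rot'],s['contact_force'])
for a,sz,c in blobs(im,(0,0,512,384),180,80): print(a,sz,c.round(1),ray('wrist',c,.057,(s['tool_pos'],s['tool_rot'])).round(4))
E
```

```text
[0.5732481  0.11797912 0.2073956 ] [-1.57094648e+00 -2.35792203e-04 -1.26018166e-01] [ 0.39435131 -0.70693059  0.29354988]
111 [23, 10] [283.3  58.8] [0.4505 0.1602 0.057 ]
93 [15, 11] [319.1  69.2] [0.4641 0.1945 0.057 ]
103 [10, 13] [174.1 147.9] [0.5245 0.0387 0.057 ]
125 [8, 25] [176.3 183.4] [0.5622 0.0339 0.057 ]
```

View pics/w1.png

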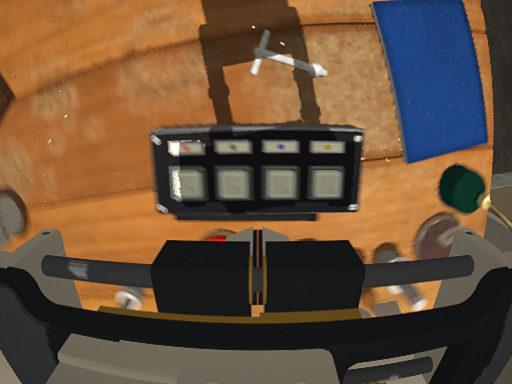

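The wrist view is upside down, with the robot side on top. The keys are at about (187,183), (234,183), (281,183) and (327,183), and key 1 (leftmost, yellow label) is at (327,183). Now I refine the centres.

```bash
python3 - <<'E'
from h import *
im=cv2.imread('pics/w1.png');p=([.57325,.11798,.2074],[-1.571,0,-.126])
P=[]
for a,sz,c in blobs(im,(160,158,355,212),85,200):
    q=ray('wrist',c,.056,p);P.append(q);print(a,sz,c.round(1),q.round(4))
E
```

```text
909 [33, 35] [184.7 183.3] [0.5635 0.0428 0.056 ]
782 [29, 28] [280.8 183.5] [0.5767 0.143  0.056 ]
744 [29, 28] [326.6 183.2] [0.5823 0.1915 0.056 ]
762 [29, 27] [233.2 183.9] [0.5709 0.0939 0.056 ]
```

Emit:
apply_moves([
  [0,0.02,0.037,0,0,0,1],
  [0,0.06,0.0745,0,0,0,1],
  [0,0.1,0.0745,0,0,0,1],
  [0,0.13,0.0745,0,0,0,1],
  [0,0.13,0.0745,0,0,0,1],
])

```text
time: 2.65
tool_pos: [0.5803, 0.19, 0.0749]
tool_rot: [-1.573, 0.006, -0.132]
contact_force: [-0.4, 0.3, 0.9]
opening: 0.0004
```

Emit:
apply_moves([
  [0,0,0,0,0,0,1],
  [0,0,0,0,0,0,1],
  [0,0,0,0,0,0,1],
  [0,0.001,0,0,0,0,1],
  [0,0.002,0,0,0,0,1],
])

```text
time: 3.28
tool_pos: [0.5823, 0.1904, 0.0759]
tool_rot: [-1.571, -0.0, -0.132]
contact_force: [-0.5, 0.8, 0.3]
opening: 0.0007
```

Emit:
apply_moves([
  [0,0.003,0,0,0,0,1],
  [0,0.006,0,0,0,0,1],
  [0,0.008,0,0,0,0,1],
  [0,0.0095,0,0,0,0,1],
  [0,0.0095,0,0,0,0,1],
])

```text
time: 3.9
tool_pos: [0.5822, 0.1903, 0.0663]
tool_rot: [-1.571, 0.0, -0.132]
contact_force: [-2.5, -0.3, 3.7]
opening: 0.0005
```

Emit:
apply_moves([
  [0,-0.01,0,0,0,0,1],
  [0,-0.0145,-0.015,0,0,0,1],
  [0,-0.0145,-0.05,0,0,0,1],
  [0,-0.0095,-0.05,0,0,0,1],
  [0,-0.0095,-0.05,0,0,0,1],
])

```text
time: 4.53
tool_pos: [0.5756, 0.1404, 0.0755]
tool_rot: [-1.571, 0.0, -0.133]
contact_force: [-0.1, -0.3, -0.0]
opening: 0.0003
```

Emit:
apply_moves([
  [0,0.003,0,0,0,0,1],
  [0,0.006,0,0,0,0,1],
  [0,0.008,0,0,0,0,1],
  [0,0.0095,0,0,0,0,1],
  [0,0.0095,0,0,0,0,1],
])

```text
time: 5.15
tool_pos: [0.5757, 0.1412, 0.0664]
tool_rot: [-1.57, 0.0, -0.132]
contact_force: [-1.5, 2.0, 4.5]
opening: 0.0003
```

Key 2 also gives at the out height (4.5 N). On to key 3.

Emit:
apply_moves([
  [0,-0.01,0,0,0,0,1],
  [0,-0.0145,-0.015,0,0,0,1],
  [0,-0.0145,-0.05,0,0,0,1],
  [0,-0.0095,-0.05,0,0,0,1],
  [0,-0.0095,-0.05,0,0,0,1],
])

```text
time: 5.78
tool_pos: [0.569, 0.0907, 0.0755]
tool_rot: [-1.571, 0.001, -0.133]
contact_force: [-0.2, 0.8, -0.6]
opening: 0.0005
```

Emit:
apply_moves([
  [0,0.003,0,0,0,0,1],
  [0,0.006,0,0,0,0,1],
  [0,0.008,0,0,0,0,1],
  [0,0.0095,0,0,0,0,1],
  [0,0.0095,0,0,0,0,1],
])

```text
time: 6.4
tool_pos: [0.5691, 0.0917, 0.0664]
tool_rot: [-1.57, 0.0, -0.132]
contact_force: [-1.6, 2.9, 4.5]
opening: 0.0005
```

Emit:
apply_moves([
  [0,-0.01,0,0,0,0,1],
  [0,-0.0145,-0.015,0,0,0,1],
  [0,-0.0145,-0.05,0,0,0,1],
  [0,-0.0095,-0.05,0,0,0,1],
  [0,-0.0095,-0.05,0,0,0,1],
])

```text
time: 7.02
tool_pos: [0.5623, 0.0412, 0.0755]
tool_rot: [-1.571, 0.001, -0.133]
contact_force: [0.4, -0.6, -0.6]
opening: 0.0004
```

Emit:
apply_moves([
  [0,0.003,0,0,0,0,1],
  [0,0.006,0,0,0,0,1],
  [0,0.008,0,0,0,0,1],
  [0,0.0095,0,0,0,0,1],
  [0,0.0095,0,0,0,0,1],
])

```text
time: 7.65
tool_pos: [0.5625, 0.0418, 0.0661]
tool_rot: [-1.571, 0.0, -0.132]
contact_force: [-0.7, 0.6, -1.1]
opening: 0.0006
```

Key 4 shows no contact at the same height, so it sits lower. I feel down to it gently.

Emit:
apply_moves([
  [0,0.001,0,0,0,0,1],
  [0,0.0018,0,0,0,0,1],
  [0,0.0022,0,0,0,0,1],
  [0,0.0024,0,0,0,0,1],
  [0,0.0024,0,0,0,0,1],
])

```text
time: 8.28
tool_pos: [0.5625, 0.0417, 0.0639]
tool_rot: [-1.571, -0.0, -0.132]
contact_force: [-0.2, -0.8, 0.3]
opening: 0.0008
```

Emit:
apply_moves([
  [0,0.0002,0,0,0,0,1],
  [0,0.0004,0,0,0,0,1],
  [0,0.0005,0,0,0,0,1],
  [0,0.0005,0,0,0,0,1],
  [0,0.0005,0,0,0,0,1],
])

```text
time: 8.9
tool_pos: [0.5626, 0.0416, 0.0638]
tool_rot: [-1.571, -0.0, -0.132]
contact_force: [-2.1, 0.3, 5.6]
opening: 0.0003
```

Firm contact, 5.6 N at 52.8 mm with no yield: key 4 is the latched one. I lift off, then press it home slowly.

Emit:
apply_moves([
  [0,-0.004,0,0,0,0,1],
  [0,-0.01,0,0,0,0,1],
  [0,-0.01,0,0,0,0,1],
  [0,-0.01,0,0,0,0,1],
  [0,-0.01,0,0,0,0,1],
])

```text
time: 9.52
tool_pos: [0.5625, 0.0417, 0.0731]
tool_rot: [-1.571, 0.0, -0.132]
contact_force: [-0.2, 0.3, -0.6]
opening: 0.0005
```

Emit:
apply_moves([
  [0,0.004,0,0,0,0,1],
  [0,0.008,0,0,0,0,1],
  [0,0.01,0,0,0,0,1],
  [0,0.0115,0,0,0,0,1],
  [0,0.013,0,0,0,0,1],
])

```text
time: 10.15
tool_pos: [0.5623, 0.0417, 0.0609]
tool_rot: [-1.571, 0.0, -0.132]
contact_force: [-3.5, 0.8, 8.0]
opening: 0.0005
```

Emit:
apply_moves([
  [0,0.0008,0,0,0,0,1],
  [0,0.0014,0,0,0,0,1],
  [0,0.002,0,0,0,0,1],
  [0,0.0024,0,0,0,0,1],
  [0,0.0024,0,0,0,0,1],
])

```text
time: 10.78
tool_pos: [0.5624, 0.0417, 0.0596]
tool_rot: [-1.571, -0.0, -0.132]
contact_force: [-6.5, -0.4, 15.1]
opening: 0.0002
```

Emit:
apply_moves([
  [0,0.0003,0,0,0,0,1],
  [0,0.0006,0,0,0,0,1],
  [0,0.0008,0,0,0,0,1],
  [0,0.0008,0,0,0,0,1],
  [0,0.0008,0,0,0,0,1],
])

```text
time: 11.4
tool_pos: [0.5624, 0.0417, 0.0593]
tool_rot: [-1.571, -0.001, -0.132]
contact_force: [-8.2, -0.5, 19.4]
opening: 0.0004
```

It is at the hard stop. I let it up and pause at the tap height; if it has sprung out I'll still feel it there.

Emit:
apply_moves([
  [0,-0.003,0,0,0,0,1],
  [0,-0.006,0,0,0,0,1],
  [0,-0.0088,0,0,0,0,1],
  [0,-0.0088,0,0,0,0,1],
  [0,-0.0088,0,0,0,0,1],
])

```text
time: 12.02
tool_pos: [0.5628, 0.0417, 0.0661]
tool_rot: [-1.571, -0.001, -0.132]
contact_force: [-0.9, 0.3, 4.3]
opening: 0.0005
```

4.3 N at 55 mm, so the key followed the fingers out. I lift clear and check.

Emit:
apply_moves([
  [0,-0.02,0,0,0,0,1],
  [0,-0.05,0,0,0,0,1],
  [0,-0.09,0.02,0,0,0,1],
  [0,-0.13,0.05,0,0,0,1],
  [0,-0.141,0.0755,0,0,0,1],
])

```text
time: 12.65
tool_pos: [0.5737, 0.1175, 0.2094]
tool_rot: [-1.57, -0.004, -0.132]
contact_force: [0.1, -0.1, -0.2]
opening: 0.0007
```

Emit:
apply_moves([
  [0,0,0,0,0,0,1],
  [0,0,0,0,0,0,1],
  [0,0,0,0,0,0,1],
  [0,0,0,0,0,0,1],
  [0,0,0,0,0,0,1],
])

```text
time: 13.28
tool_pos: [0.5725, 0.1161, 0.2066]
tool_rot: [-1.571, 0.0, -0.133]
contact_force: [0.5, -0.3, -0.2]
opening: 0.0009
```

```bash
python3 - <<'E'
from h import *
s=robot.observe();im=cams.read_camera('wrist');print(s['time'],s['tool_pos'],s['contact_force'])
b=cams.read_camera('side');a=cv2.imread('pics/side0.png')
w=cv2.imread('pics/w1.png')
f=lambda i:cv2.resize(i[120:225,145:370],(700,290))
g=lambda i:cv2.resize(i[150:275,120:300],(390,270))
cv2.imwrite('pics/v1.png',np.vstack([np.hstack([f(im),np.zeros((290,80,3),np.uint8)]),np.hstack([g(a),g(b)])]))
E
```

```text
13.275 [0.57246746 0.11607947 0.20664834] [ 0.48711685 -0.3335009  -0.17187294]
```

View pics/v1.png

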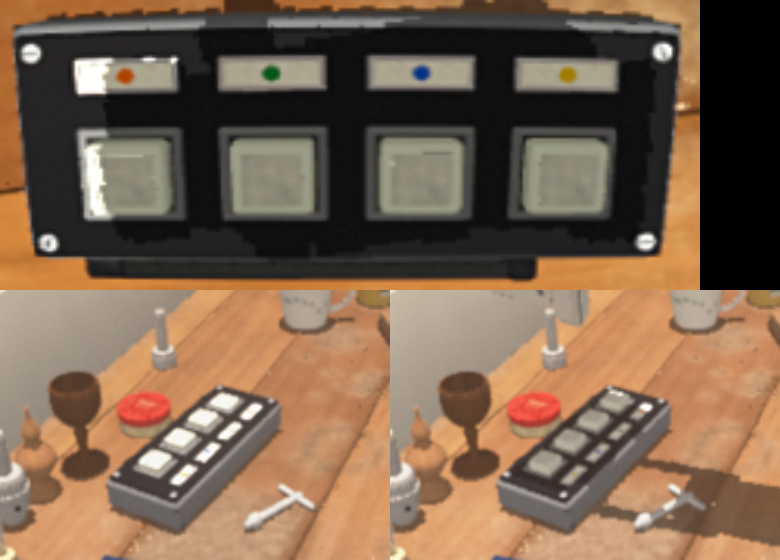

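The pictures show all four keys alike and the bystanders near the station where they were. The robot is clear, with no force on the tool. I hand in.

```bash
python3 -c "
from cell import robot
print(robot.hand_in())"
```

```text
the job is handed in; nothing more can be done
None
```

I found the latched key, the rightmost one (orange label), released it and handed the job in at 13.3 s.

- **Tapping:** I tapped all four keys from left to right with the closed fingertips. Keys 1 to 3 met the fingers at the height of an out key and gave (3.7, 4.5 and 4.5 N, about 1.5 mm). Key 4 was not there at that height and only met the fingers at 52.8 mm, where it stood firm at 5.6 N.
- **Pressing:** I lifted off, then pressed key 4 slowly to its hard stop, up to 19.4 N. That is above the 10–15 N you gave for a slow press, because I pushed a little further to be sure it was home.
- **Last checks:** On the way up, key 4 followed the fingers to 55 mm and still pushed back with 4.3 N, so it had sprung out. With the gripper clear, the wrist picture shows four keys that look alike. In the side picture the goblet, finial, tin and chuck key stand where they were.
- **Not checked:** I did not re-tap the keys after the release, and I did not check the items farther from the station in the last pictures. No check failed or disagreed.

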